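# Put the cheese tools back in their fitted case

### The job

Put the two cheese tools away in their open wooden case: each goes, right way up, into the cutout of its own shape in the grey insert and is pressed fully home, butt and neck alike, so that the sprung grips hold the whole handle down. Press firmly but without ramming the tools into the case, and leave the cheeses on the board where they are.

Things in the scene. Friction and masses are not known exactly. Their poses are not given: they have to be found in the camera images.
- case: Open shallow wooden case, 294 (x) x 194 (y) x 46 mm high, fixed to the table; origin at the centre of its underside, x along its length. Walls 8 mm. In it lies a rigid grey insert, 250 x 176 mm, shifted along the case's x by an unreported -12 to +12 mm; it stays put when pushed. The shift can be seen, or felt by pushing closed fingers against both ends of a finger notch.
- insert_mid (a point): Point fixed to the case at its centre, at the height of the insert's flat top face (42 mm above the table); the insert's real centre is up to 12 mm from it along the case's x. Both cutouts are 16 mm deep, sharp-edged, with 2 to 2.5 mm free round the tool. The handle channels are 24 mm wide.
- slicer_place (a point): Point fixed to the case: where the slicer's origin lies when home if the insert is not shifted (add the shift along case x), at case (0, +44, 26) mm. The slicer's x then points along the case's +x. Two pairs of sprung rubber beads in the channel walls, 1 mm proud of the insert's top, grip the handle at slicer x = -86 and -18 mm.
- knife_place (a point): Point fixed to the case: where the knife's origin lies when home if the insert is not shifted (add the shift along case x), at case (0, -44, 26) mm. The knife's x then points along the case's -x. Two pairs of sprung rubber beads in the channel walls, 1 mm proud of the insert's top, grip the handle at knife x = -78 and -10 mm.
- slicer_notch (a point): Point fixed to the case: centre of the floor of the slicer's finger notch if the insert is not shifted, at case (-52, +44, 26) mm. The notch crosses the handle channel, is 56 mm long (case x), 72 mm wide (y) and 16 mm deep, and moves with the insert.
- knife_notch (a point): Point fixed to the case: centre of the floor of the knife's finger notch (same size as the slicer's) if the insert is not shifted, at case (+44, -44, 26) mm. A tool laid in its cutout rests on the beads about 10 mm up, often tilted; roughly 6 to 15 N downward on the handle over a pair pops it to the floor. Press over both pairs, then check the first again.
- slicer: Cheese slicer with a wooden handle and a broad flat steel head, 216 mm long (x -108 to +108), head 60 mm wide (x +64 to +108, 2 mm thick), handle from x = -108 to +2, about 19 mm wide and 20 mm high at its belly (x = -52, a good place to grip it from above), 17 mm wide near the ends. Lies flat, 75 g. Origin: middle of its length, at its underside; x points to the head, z up.
- knife: Cheese knife with a round wooden handle and a narrow round-ended steel blade, 190 mm long (x -95 to +95), blade 30 mm wide and 3 mm thick (x +24 to +95), handle from x = -95 to +10, 20 mm thick at its belly (x = -44, a good place to grip it from above), 16 to 18 mm near the ends, top at z = 20 mm. Lies flat, 80 g. Origin: middle of its length, at its underside; x points to the blade end, z up.
- slicer_butt (a point): Point on the slicer's underside plane near the butt of its handle, at x = -95 mm; 26 mm above the case's underside when home.
- slicer_end (a point): Point on the slicer's underside plane in its head, at x = +100 mm; 26 mm above the case's underside when home.
- knife_butt (a point): Point on the knife's underside plane near the butt of its handle, at x = -85 mm; 26 mm above the case's underside when home.
- knife_end (a point): Point on the knife's underside plane in its blade, at x = +88 mm; 26 mm above the case's underside when home.
- board: Wooden serving board, 235 x 385 x 22 mm on 8 mm feet, fixed; the two tools and two cheeses lie on it, 30 mm above the table. Origin: centre of its underside, 8 mm above the table.
- waxed_cheese: Small round waxed cheese, 68 mm across, 40 mm high, on the board, a bystander.
- wedge: Cheese wedge, 59 x 85 x 31 mm, on the board, a bystander.

How it is judged:
By the outcome, as a careful person would: the job done as asked, in the order asked, and still so for the second after the job is handed in, with the robot touching nothing.
It also fails if it takes over 72 s, if anything falls off the work surface, if the arm or the gripper's body presses on something with over 40 N, if the wrist force passes 120 N, or if a joint passes its speed limit or range.

### The arm

A 6-joint arm with a two-finger parallel gripper is mounted at the origin on a cart in front of the work surface, level with it; the furniture and walls round the work are solid. World frame = base frame: x ahead of the robot, y to its left, z up, the work surface at z = 0. Lengths are in mm, angles in degrees, forces in N, time in s.
With the tool pointing down it reaches from about 300 to 850 mm from the base axis. Payload 4.2 kg.
Tool frame: the origin (TCP) lies midway between the tips of the shut fingers; the grasp point (between the pads) lies 19 mm behind it; z points along the fingers, y is the line along which they close (so a half turn about z gives the same grasp; the last joint's range is limited). The gripper opens to 91 mm and grips with 3 to 60 N. Pads are 32 mm wide; open, the fingers measure 118 mm over their backs; the gripper's body (76 mm by 178 mm) begins 60 mm behind the grasp point.
Start: joints at [68.87, 18.312, 89.639, -0, 72.044, -1.146], TCP at [196.521, 540.391, 213.976] pointing down, gripper open.
Joint ranges: [-177.97, 177.97], [-48.28, 115.42], [12.27, 149.76], [-77.06, 257.06], [2.81, 150.46], [-146.56, 146.56]. Speed limits (degrees/s): [147.25, 147.25, 180, 180, 180, 180].

### API

Orientations are given as [roll, pitch, yaw] about the fixed x, y, z axes, in that order (R = Rz(yaw) Ry(pitch) Rx(roll)).
In Python, from workcell import state, grab_frame, camera_model, job_done gives the robot as it stands.
- The arm moves only by the tool pendant, called after "Request:" as a command line: name --argument value ..., lists and objects as JSON in quotes. Schema: {"type":"object","properties":{"offsets":{"type":"string"},"jaw":{"type":"number"},"grip_n":{"type":"number"},"only":{"type":"string"},"quiet":{"type":"boolean"},"lines":{"type":"string"}},"required":["offsets"],"additionalProperties":false}. offsets is a string of 1 to 8 rows, parted by semicolons, with the numbers parted by commas; each row has 6 numbers: dx, dy, dz in shares of the most that a row can go, 1 being 50 mm, then a rotation vector rx, ry, rz in units of 4 degrees; each row shifts and turns the commanded pose from where the row before left it, along the tool's axes as they then stand; what a row does not reach is not made up. A row lasts 1/10 s, in which the tool goes at most 50 mm and 8.59 degrees, less where a joint would pass 70% of its speed; a pose out of reach is approached as far as the arm can. jaw is the finger opening in mm, set as the call begins (left out keeps the last). The fingers move at their own pace and stop on an object; grip_n is the grip in N (left out, the last holds). Time passes only in rows, so rows that do not move let the fingers close. The tool returns the time, the measured TCP pose, the force, the opening and the grip force at its end. only (a regular expression) keeps the lines of the reply that match it, lines (a string "A,B") keeps lines A to B, and quiet returns only ok. Input that does not fit is refused with a message, and nothing moves.
- state(): the state, without advancing time (a new reading comes with each control period).
- grab_frame(name): name is "scene" or "side" or "wrist"; returns the picture (400x640x3 uint8, blue, green, red); there is no depth.
- camera_model(name): a dict with "fx", "fy", "cx", "cy" (pixels), "T" (4x4, takes a point from camera to world coordinates). Camera axes: x right, y up, looking along -z (the intrinsics and any distortion apply to the point x, -y, -z); pixel columns grow to the right and rows downward; lengths in mm; the calibration is good to about 2 mm. A picture is of the moment at which its call begins: read the wrist's pose just before it. camera_model takes no time and is no camera call; for the wrist camera it gives the pose at the moment of the call.
- job_done(): hands the job in; it is judged then, once.
The state is a dict: "time_s": time; "qpos": joint angles; "qvel": joint speeds; "effort": joint torques, N m; "ee_pos": TCP position; "ee_rot": TCP orientation; "force": force on the tool from outside, world axes, zero at the start; "torque": the same for the moment, N m; "gripper_width": finger opening in mm; "gripper_force": force on a finger pad.
Only numpy, scipy, OpenCV 4.12 (cv2) and the standard library are available. Lean on these libraries where they do the work, as an engineer would, in place of code of your own. Each camera call takes 0.05 s, during which the arm holds its last target. There are 200 camera calls.

## Working session

There is one attempt and no reset: what is moved stays moved. The work goes in short steps, Python scripts to look and compute and a tool call to move; the robot and the scene stay as the last step left them, time stands still between calls to the robot, and variables do not carry over. Pictures are saved under pics/ and viewed, at most 10 in all, crops included, and the job is handed in when it is done.

```bash
mkdir -p pics; ls; python3 - <<'E'
from workcell import *
import cv2,numpy as np
s=state();print(s['time_s'],s['ee_pos'],s['ee_rot'],s['gripper_width'])
for n in ("scene","side","wrist"):
    m=camera_model(n);print(n,{k:(np.round(v,3).tolist() if k!='T' else np.round(v,3).tolist()) for k,v in m.items()})
    cv2.imwrite(f'pics/{n}0.png',grab_frame(n))
E
```

```text
pics
0.0 [196.31487783 539.891345   213.1166271 ] [-1.79897782e+02 -1.91136450e-03  1.60017594e+02] 91.05566848073258
scene {'fx': 474.987, 'fy': 474.987, 'cx': 327.226, 'cy': 189.396, 'T': [[0.714, 0.377, -0.589, -50.083], [-0.7, 0.388, -0.6, -640.886], [0.002, 0.841, 0.541, 633.242], [0.0, 0.0, 0.0, 1.0]]}
side {'fx': 406.601, 'fy': 406.601, 'cx': 313.13, 'cy': 196.882, 'T': [[0.998, 0.013, -0.058, 491.919], [-0.055, 0.55, -0.833, -914.05], [0.021, 0.835, 0.55, 646.828], [0.0, 0.0, 0.0, 1.0]]}
wrist {'fx': 290.646, 'fy': 290.646, 'cx': 322.81, 'cy': 200.661, 'T': [[0.342, -0.902, -0.265, 120.399], [0.94, 0.327, 0.098, 567.691], [-0.002, -0.282, 0.959, 383.944], [0.0, 0.0, 0.0, 1.0]]}
```

View pics/scene0.png

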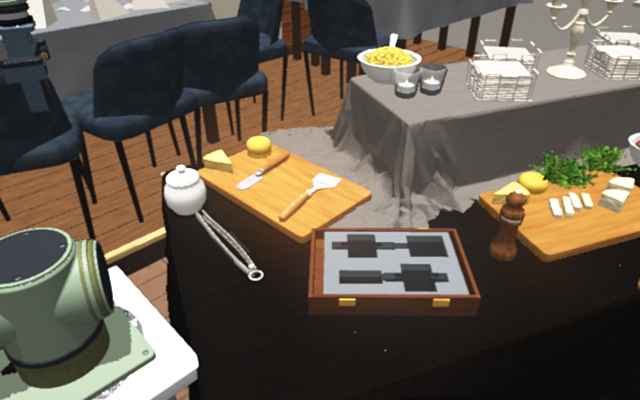

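View pics/wrist0.png

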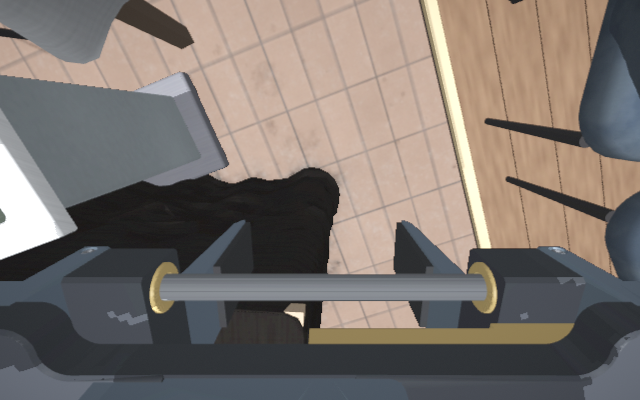

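The scene view shows the knife near (265,172), with its blade toward (245,183). The slicer is near (312,195), its head at (325,181) and butt at (284,216). The case spans (308..478, 228..312), and the wrist camera doesn't see the work area yet.

```bash
cat > h.py <<'E'
from workcell import *
import cv2,numpy as np
from scipy.spatial.transform import Rotation as R
def ray(px,m,z):
    px=np.atleast_2d(np.array(px,float)); T=np.array(m['T'])
    d=np.c_[(px[:,0]-m['cx'])/m['fx'],-(px[:,1]-m['cy'])/m['fy'],-np.ones(len(px))]@T[:3,:3].T
    o=T[:3,3]; return o+d*((z-o[2])/d[:,2])[:,None]
def proj(P,m):
    T=np.array(m['T']);p=(np.atleast_2d(P)-T[:3,3])@T[:3,:3]
    return np.c_[m['cx']+m['fx']*p[:,0]/-p[:,2],m['cy']-m['fy']*p[:,1]/-p[:,2]]
def delta(pos,yaw=None,base=None):
    """tool-axis shift from the measured pose to world pos; yaw change about tool z (tool down)"""
    s=state();r=R.from_euler('xyz',s['ee_rot'],degrees=True)
    print('tool d',np.round(r.inv().apply(np.array(pos)-s['ee_pos']),1),'pos',np.round(s['ee_pos'],1),'rot',np.round(s['ee_rot'],2))
    if yaw is not None:
        t=R.from_euler('xyz',[180,0,yaw],degrees=True);print('rotvec',np.round((r.inv()*t).as_rotvec(degrees=True),2),'d after turn',np.round(t.inv().apply(np.array(pos)-s['ee_pos']),1))
E
python3 - <<'E'
from h import *
m=camera_model('scene')
print('knife blade/butt',ray([[240,187],[288,154]],m,40).round())
print('slicer head/butt',ray([[330,179],[284,217]],m,40).round())
print('case rim',ray([[308,298],[313,231],[462,231],[477,300]],m,46).round())
a=cv2.imread('pics/scene0.png')[130:320,160:490]
cv2.imwrite('pics/sc1.png',cv2.resize(a,None,fx=2.4,fy=2.4,interpolation=cv2.INTER_CUBIC))
E
```

```text
knife blade/butt [[458. 166.  40.]
 [642. 210.  40.]]
slicer head/butt [[633.  45.  40.]
 [455.   4.  40.]]
case rim [[ 329. -209.   46.]
 [ 461.  -80.   46.]
 [ 676. -289.   46.]
 [ 529. -410.   46.]]
```

View pics/sc1.png

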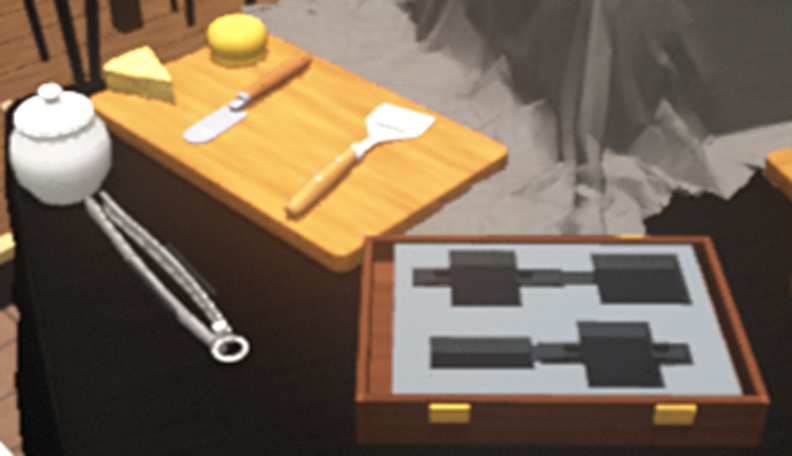

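The manual's scale: shifts go in shares of 50 mm and turns go in units of 4 degrees. Converting my numbers, -36 mm is -0.72, -31 mm is -0.62.

Request:
pendant --offsets "-0.72,-0.62,0,0,0,0;-0.72,-0.62,0,0,0,0;-0.72,-0.62,0,0,0,0;-0.72,-0.62,0,0,0,0;-0.72,-0.62,0,0,0,0;-0.72,-0.62,0,0,0,0;-0.72,-0.62,0,0,0,0;-0.72,-0.62,0,0,0,0"

```text
time_s: 0.95
ee_pos: [382.8, 207.1, 213.9]
ee_rot: [180.0, 0.0, 160.0]
force: [-0.3, 0.9, -0.1]
gripper_width: 91.4
gripper_force: 0.0
```

Request:
pendant --offsets "-0.68,-0.6,0,0,0,0;-0.68,-0.6,0,0,0,0;-0.68,-0.6,0,0,0,0;-0.68,-0.6,0,0,0,0;0,0,0,0,0,-2.05;0,0,0,0,0,-2.05;0,0,0,0,0,-2.05;0,0,0,0,0,-2.05"

```text
time_s: 1.75
ee_pos: [469.0, 49.4, 213.6]
ee_rot: [180.0, -0.0, -166.9]
force: [0.1, 0.3, 0.8]
gripper_width: 90.9
gripper_force: 0.0
```

Request:
pendant --offsets "0,0,0,0,0,0;0,0,0,0,0,0"

```text
time_s: 1.95
ee_pos: [469.1, 49.7, 213.8]
ee_rot: [180.0, -0.0, -167.4]
force: [0.5, 0.3, -0.1]
gripper_width: 91.5
gripper_force: 0.0
```

```bash
python3 - <<'E'
from h import *
print(state()['ee_pos'],state()['ee_rot'],state()['force'])
m=camera_model('wrist');np.save('w1.npy',m['T']);cv2.imwrite('pics/w1.png',grab_frame('wrist'))
E
```

```text
[469.07547132  49.65590143 213.79471104] [ 1.79989915e+02 -1.71133788e-02 -1.67355719e+02] [ 0.46111239  0.26736304 -0.09989859]
```

View pics/w1.png

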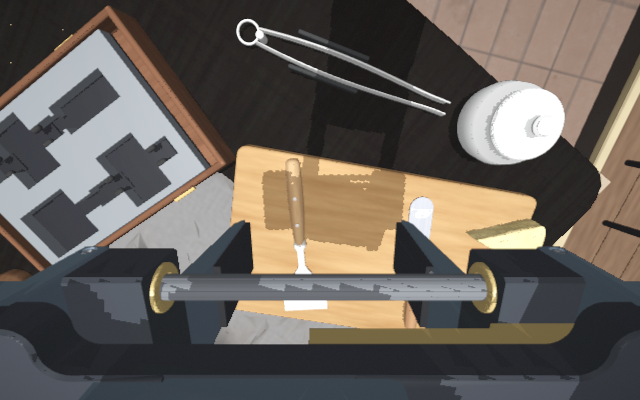

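Wrist view: the slicer's butt is at (293,160), its neck at (299,243) and its head below. The knife tip is at (422,198). The case with the insert is at upper left.

```bash
python3 - <<'E'
from h import *
m=camera_model('wrist');m['T']=np.load('w1.npy')
b=ray([[293,160],[299,243],[305,309],[422,197]],m,42);print(b.round(1))
d=b[1]-b[0];print('yaw',np.degrees(np.arctan2(d[1],d[0])),np.linalg.norm(d))
a=cv2.imread('pics/w1.png')[140:320,240:440];cv2.imwrite('pics/w1c.png',cv2.resize(a,None,fx=3.3,fy=3.3,interpolation=cv2.INTER_CUBIC))
h=cv2.cvtColor(cv2.imread('pics/w1.png'),cv2.COLOR_BGR2HSV)
for r in (170,185,200,215,230): print(r,h[r,278:312].tolist()[::2])
E
```

```text
[[447.3   9.1  42. ]
 [550.4  37.   42. ]
 [645.8  64.6  42. ]
 [457.3 171.9  42. ]]
yaw 15.136891885732544 106.74248296181011
170 [[17, 111, 197], [18, 99, 248], [17, 112, 194], [17, 109, 198], [17, 97, 200], [17, 87, 238], [18, 81, 255], [19, 79, 255], [17, 88, 246], [17, 89, 235], [17, 94, 215], [16, 110, 160], [17, 113, 183], [17, 113, 182], [17, 113, 182], [17, 112, 182], [17, 112, 182]]
185 [[17, 117, 175], [17, 118, 175], [17, 118, 175], [17, 117, 175], [16, 114, 163], [15, 112, 157], [17, 104, 176], [16, 101, 185], [16, 99, 188], [16, 101, 180], [16, 104, 172], [15, 105, 156], [16, 115, 153], [17, 119, 172], [16, 117, 172], [16, 120, 172], [16, 121, 171]]
200 [[17, 117, 175], [17, 117, 175], [17, 118, 175], [16, 118, 177], [16, 119, 176], [15, 114, 152], [15, 110, 164], [16, 99, 178], [17, 20, 205], [17, 64, 196], [16, 99, 183], [15, 107, 162], [15, 107, 145], [16, 114, 170], [17, 115, 178], [17, 115, 179], [17, 115, 178]]
215 [[17, 117, 175], [16, 115, 175], [17, 116, 176], [16, 114, 176], [17, 115, 177], [17, 115, 177], [16, 114, 154], [15, 108, 167], [16, 99, 186], [17, 97, 189], [17, 99, 186], [16, 101, 177], [16, 108, 153], [16, 113, 156], [17, 112, 180], [17, 112, 178], [17, 115, 178]]
230 [[17, 108, 230], [17, 106, 238], [17, 107, 232], [17, 103, 237], [18, 102, 241], [17, 103, 237], [18, 101, 243], [17, 109, 203], [16, 104, 170], [16, 97, 187], [17, 97, 190], [17, 98, 183], [16, 102, 163], [16, 115, 153], [16, 119, 176], [16, 118, 177], [16, 117, 178]]
```

View pics/w1c.png

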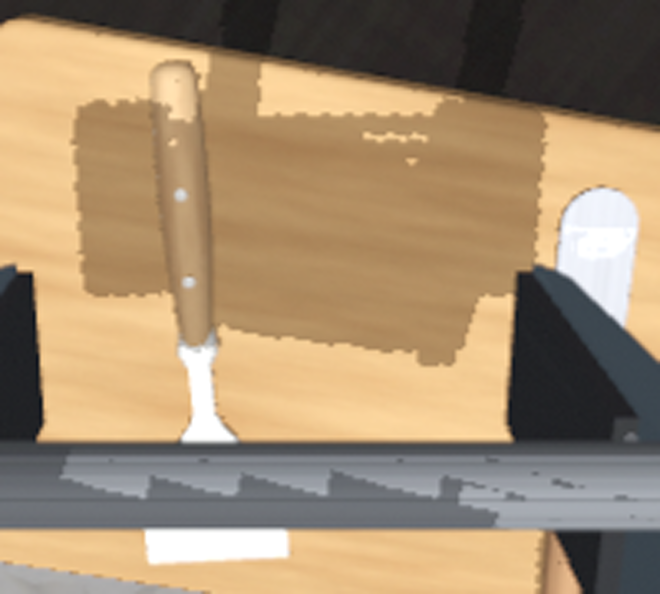

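```bash
python3 - <<'E'
from h import *
m=camera_model('wrist');m['T']=np.load('w1.npy')
b=ray([[292.7,158.2],[299.7,244.5]],m,41);h=ray([305.8,308],m,32)[0];print(b.round(1),h.round(1))
d=h-b[0];print('yaw butt-head',np.degrees(np.arctan2(d[1],d[0])),np.linalg.norm(d[:2]))
u=d[:2]/np.linalg.norm(d[:2]);print('belly', b[0,:2]+56*u, b[1,:2]-54*u,h[:2]-160*u)
delta([500,23.5,120],195.3)
E
```

```text
[[445.5   8.3  41. ]
 [552.7  38.3  41. ]] [651.4  66.3  32. ]
yaw butt-head 15.727074874576445 213.9193283338049
belly [499.38273885  23.50425104] [500.72114003  23.68942645] [497.37995969  22.94027389]
tool d [-24.4 -32.3  93.8] pos [469.1  49.7 213.8] rot [ 1.7999e+02 -1.0000e-02 -1.6732e+02]
rotvec [ 0.01 -0.01 -2.62] d after turn [-22.9 -33.4  93.8]
```

Converted, 40 mm is 0.8, 20 mm is 0.4, -3 degrees is -0.75.

Request:
pendant --offsets "0,0,0,0,0,-0.75;-0.23,-0.334,0.4,0,0,0;-0.23,-0.334,0.4,0,0,0;0,0,0.8,0,0,0;0,0,0.8,0,0,0;0,0,0,0,0,0;0,0,0,0,0,0" --jaw 60 --grip_n 25

```text
time_s: 2.7
ee_pos: [500.6, 23.9, 94.3]
ee_rot: [180.0, -0.0, -164.2]
force: [0.3, -0.0, 0.6]
gripper_width: 59.8
gripper_force: 0.0
```

```bash
python3 - <<'E'
from h import *
delta([500,23.5,33],195.7)
cv2.imwrite('pics/w2.png',grab_frame('wrist'));np.save('w2.npy',camera_model('wrist')['T'])
E
```

```text
tool d [ 0.7 -0.2 61.3] pos [500.6  23.9  94.3] rot [ 1.7999e+02 -3.0000e-02 -1.6423e+02]
rotvec [ 0.01 -0.03  0.07] d after turn [ 0.7 -0.2 61.3]
```

View pics/w2.png

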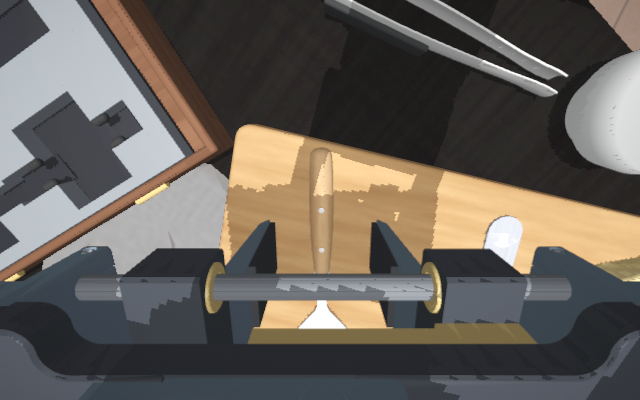

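The handle is centred between the fingers at column 321 and lined up vertically, with the butt at (320,148). Next I go down and grip.

```bash
python3 -c "
from h import *
m=camera_model('wrist');print(ray([320,148],m,41))"
```

```text
[[447.8237892    6.76696508  41.        ]]
```

Request:
pendant --offsets "0,0,0.5,0,0,0;0,0,0.5,0,0,0;0,0,0.226,0,0,0;0,0,0,0,0,0;0,0,0,0,0,0"

```text
time_s: 3.25
ee_pos: [501.7, 23.9, 34.1]
ee_rot: [-180.0, 0.2, -164.2]
force: [-0.4, 0.1, 0.2]
gripper_width: 60.0
gripper_force: 0.0
```

Request:
pendant --offsets "0,0,0,0,0,0;0,0,0,0,0,0;0,0,0,0,0,0;0,0,0,0,0,0;0,0,0,0,0,0;0,0,0,0,0,0;0,0,0,0,0,0;0,0,0,0,0,0" --jaw 10 --grip_n 30

```text
time_s: 4.05
ee_pos: [500.5, 23.8, 32.7]
ee_rot: [180.0, 0.0, -164.2]
force: [0.3, 0.5, 0.9]
gripper_width: 18.2
gripper_force: 30.0
```

Converted, -38.7 mm is -0.774, 12.5 mm is 0.25.

Request:
pendant --offsets "0,0,-0.8,0,0,0;0,0,-0.9,0,0,0;0,0,-0.9,0,0,0;0.25,-0.774,0,0,0,0;0.25,-0.774,0,0,0,0;0.25,-0.774,0,0,0,0;0.25,-0.774,0,0,0,0;0.25,-0.774,0,0,0,0"

```text
time_s: 4.85
ee_pos: [492.5, -180.9, 162.4]
ee_rot: [180.0, -0.0, -164.2]
force: [0.2, 0.5, -1.3]
gripper_width: 17.7
gripper_force: 30.0
```

Request:
pendant --offsets "0,0,0,0,0,1.9;0,0,0,0,0,1.9;0,0,0,0,0,1.9;0,0,0,0,0,1.9;0,0,0,0,0,1.9;0,0,0,0,0,1.9;0,0,0,0,0,1.9;0,0,0,0,0,1.9"

```text
time_s: 5.65
ee_pos: [492.7, -179.3, 162.2]
ee_rot: [-180.0, -0.1, 134.7]
force: [-0.6, 0.3, -0.6]
gripper_width: 17.8
gripper_force: 30.0
```

Request:
pendant --offsets "0,0,0,0,0,0;0,0,0,0,0,0"

```text
time_s: 5.85
ee_pos: [492.9, -179.4, 162.4]
ee_rot: [-180.0, -0.0, 135.2]
force: [-0.2, -0.1, -1.5]
gripper_width: 18.1
gripper_force: 30.0
```

```bash
python3 - <<'E'
from h import *
delta([493,-179,160],135)
np.save('w3.npy',camera_model('wrist')['T']);cv2.imwrite('pics/w3.png',grab_frame('wrist'));cv2.imwrite('pics/s3.png',grab_frame('scene'))
E
```

```text
tool d [0.2 0.4 2.4] pos [ 492.9 -179.4  162.4] rot [-1.7999e+02 -3.0000e-02  1.3517e+02]
rotvec [-0.01 -0.03  0.17] d after turn [0.2 0.4 2.4]
```

View pics/w3.png

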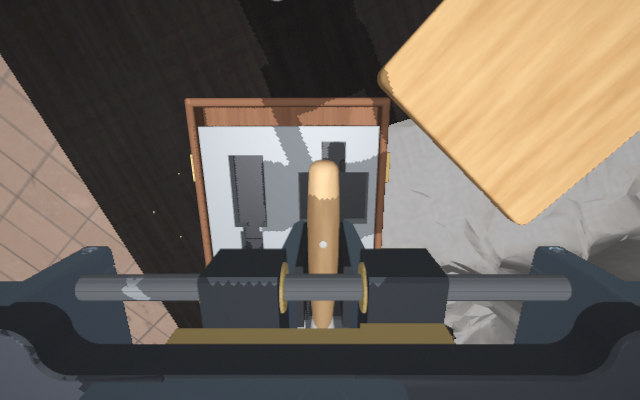

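Wrist view: case rim top at row ~100, insert end edge at row ~126, slicer channel end near (333,142), notch edge near row 172, held butt at (324,160). I need a closer crop.

```bash
python3 - <<'E'
from h import *
a=cv2.imread('pics/w3.png');cv2.imwrite('pics/w3c.png',cv2.resize(a[90:250,180:400],None,fx=3.6,fy=3.6,interpolation=cv2.INTER_CUBIC))
E
```

```text
(no output)
```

View pics/w3c.png

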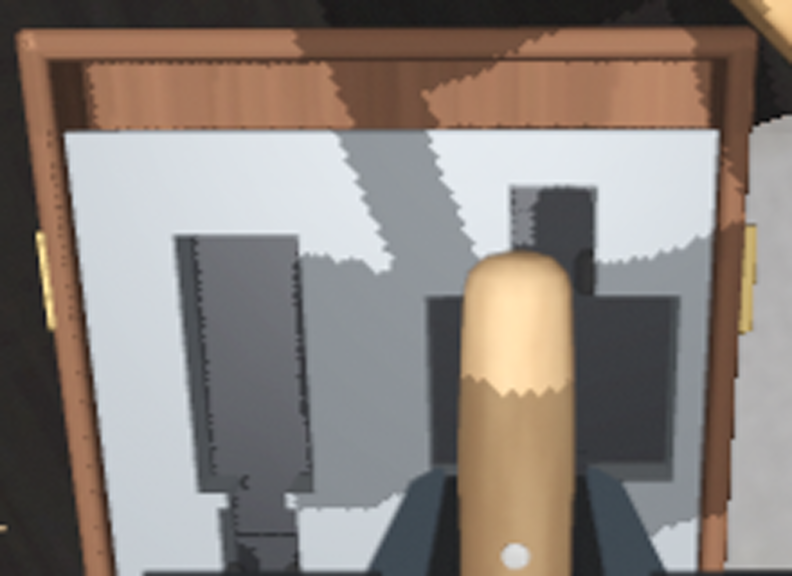

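Crop features: insert corners at (64,130) and (718,130). Channel end edge at row 186 (cols 510–598). Notch edges at rows 297 and 481 (cols 427–680). Rim corners at (20,30) and (755,30). Held butt tip at (517,252).

```bash
python3 - <<'E'
from h import *
m=camera_model('wrist');m['T']=np.load('w3.npy')
c=lambda *p:np.array(p,float)/3.6+[180,90]
rim=ray(c([20,30],[755,30]),m,46);ins=ray(c([64,130],[718,130]),m,42)
n=ray(c([427,297],[680,297],[672,481]),m,42);ch=ray(c([510,186],[598,186]),m,42);kn=ray(c([174,236],[298,236]),m,42)
u=lambda a:np.degrees(np.arctan2(a[1,1]-a[0,1],a[1,0]-a[0,0]))
for k,a in dict(rim=rim,ins=ins,n=n,ch=ch,kn=kn).items(): print(k,a[:,:2].round(1).tolist(),'yaw',round(u(a)-90,2),'len',np.linalg.norm(a[1]-a[0]).round(1))
y=np.radians(np.mean([u(rim),u(ins),u(n)])-90);ex=np.array([np.cos(y),np.sin(y)]);ey=np.array([-ex[1],ex[0]])
print('yaw',np.degrees(y))
for k,a in dict(rim=rim,ins=ins,n=n,ch=ch,kn=kn).items(): print(k,'along ex',(a[:,:2]@ex).round(1),'ey',(a[:,:2]@ey).round(1))
s=state();bt=ray(c([517,252]),m,172)[0];print('tcp',s['ee_pos'][:2]@ex,s['ee_pos'][:2]@ey,'butt',bt[:2]@ex,bt[:2]@ey)
# scene cam
m=camera_model('scene');r=ray([[308,298],[313,231],[462,231],[477,300]],m,46)
print('scene',(r[:,:2]@ex).round(1),(r[:,:2]@ey).round(1))
E
```

```text
rim [[334.2, -203.0], [468.5, -67.9]] yaw -44.81 len 190.5
ins [[356.9, -216.1], [481.2, -91.0]] yaw -44.81 len 176.4
n [[457.5, -179.6], [507.8, -128.9], [547.1, -167.9]] yaw -44.81 len 71.3
ch [[452.2, -141.2], [469.2, -124.1]] yaw -44.81 len 24.1
kn [[396.2, -217.0], [420.4, -192.6]] yaw -44.81 len 34.4
yaw -44.81031686818244
rim along ex [380.2 380.2] ey [ 91.5 282. ]
ins along ex [405.5 405.5] ey [ 98.2 274.6]
n along ex [451.1 451.1 506.5] ey [195.  266.4 266.5]
ch along ex [420.3 420.3] ey [218.5 242.6]
kn along ex [434. 434.] ey [125.3 159.7]
tcp 476.17537300832157 220.1470566540347 butt 419.21732743632265 220.12119650399046
scene [380.9 383.4 683.3 664.8] [ 84.1 267.9 270.7  82.1]
```

Converted, -2.5 mm is -0.05, 40 mm is 0.8.

Request:
pendant --offsets "-0.05,0.206,0,0,0,0;0,0,0.8,0,0,0;0,0,0.8,0,0,0;0,0,0.52,0,0,0;0,0,0,0,0,0;0,0,0,0,0,0;0,0,0,0,0,0"

```text
time_s: 6.65
ee_pos: [503.8, -174.3, 58.3]
ee_rot: [179.9, 0.2, 135.0]
force: [0.3, 0.1, -1.1]
gripper_width: 18.0
gripper_force: 30.0
```

```bash
python3 - <<'E'
from h import *
y=np.radians(-44.81);ex=np.array([np.cos(y),np.sin(y)]);ey=np.array([-ex[1],ex[0]])
delta(list(478.7*ex+230.5*ey)+[50],135.2)
np.save('w4.npy',camera_model('wrist')['T']);f=grab_frame('wrist');cv2.imwrite('pics/w4.png',f);cv2.imwrite('pics/s4.png',grab_frame('scene'));
g=cv2.imread('pics/s4.png');
a=cv2.resize(f[60:290,200:440],(480,460));b=cv2.resize(g[215:315,300:480],(792,440))[:, :320] 
cv2.imwrite('pics/v4.png',np.vstack([cv2.resize(f[90:250,240:420],(540,480))]))
E
```

```text
tool d [ 1.6 -0.9  8.3] pos [ 503.8 -174.3   58.3] rot [179.9    0.19 135.03]
rotvec [ 0.1   0.19 -0.17] d after turn [ 1.6 -0.9  8.3]
```

View pics/v4.png

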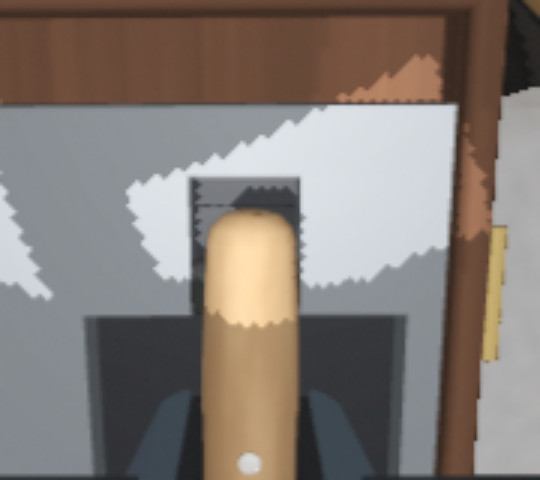

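Crop: channel cols 190–300 with its end at row 178. The butt tip is at (250,210), slightly right of the channel centre (245).

```bash
python3 - <<'E'
from h import *
m=camera_model('wrist');m['T']=np.load('w4.npy')
y=np.radians(-44.81);ex=np.array([np.cos(y),np.sin(y)]);ey=np.array([-ex[1],ex[0]])
c=lambda *p:np.array(p,float)/3+[240,90]
for n,p,z in (('chan',[[190,178],[300,178]],42),('notch',[[85,316],[406,316]],42),('ins',[[458,105]],42),('butt',[[250,210]],66),('butt',[[250,210]],63),('sides near butt',[[207,250],[296,250]],66),('sides',[[202,400],[301,400]],66)):
    a=ray(c(*p),m,z);print(n,(a[:,:2]@ex).round(1),(a[:,:2]@ey).round(1))
s=state();print(s['ee_pos'][:2]@ex,s['ee_pos'][:2]@ey,s['ee_pos'],s['ee_rot'])
E
```

```text
chan [420.4 420.5] [218.7 242.1]
notch [450.8 451. ] [194.7 266.1]
ins [405.6] [274.7]
butt [423.6] [231.4]
butt [424.1] [231.4]
sides near butt [431.2 431.3] [223.2 240.1]
sides [461.6 461.6] [221.7 241.5]
480.03951421858324 231.1711062121121 [ 503.48264667 -174.30788871   58.34920801] [179.90530858   0.18836896 135.02341962]
```

Converted, -1.1 mm is -0.022, 1.1 mm is 0.022.

Request:
pendant --offsets "0.022,-0.022,0,0,0,0;0,0,0.12,0,0,0;0,0,0.1,0,0,0;0,0,0.08,0,0,0;0,0,0,0,0,0;0,0,0,0,0,0"

```text
time_s: 7.35
ee_pos: [500.6, -173.8, 41.5]
ee_rot: [180.0, -0.0, 135.0]
force: [-0.2, 0.7, -0.6]
gripper_width: 18.2
gripper_force: 30.0
```

```bash
python3 - <<'E'
from h import *
s=state();print(s['ee_pos'],s['ee_rot'],s['force'],s['torque'])
f=grab_frame('wrist');cv2.imwrite('pics/v5.png',cv2.resize(f[90:250,240:420],(540,480)))
E
```

```text
[ 500.56039828 -173.78661454   41.54221808] [ 1.79997665e+02 -2.18909541e-02  1.35015525e+02] [-0.20441079  0.7027945  -0.58858006] [0.05216293 0.01760544 0.00651854]
```

Request:
pendant --offsets "0,0,0.04,0,0,0;0,0,0.04,0,0,0;0,0,0,0,0,0"

```text
time_s: 7.7
ee_pos: [501.8, -173.9, 38.5]
ee_rot: [179.9, 0.1, 135.0]
force: [0.5, 3.5, 6.6]
gripper_width: 17.8
gripper_force: 30.0
```

Request:
pendant --offsets "0,0,0.04,0,0,0;0,0,0.04,0,0,0;0,0,0,0,0,0" --grip_n 60

```text
time_s: 8.0
ee_pos: [502.2, -174.3, 35.0]
ee_rot: [179.9, 0.2, 135.0]
force: [0.7, 1.8, 7.8]
gripper_width: 17.5
gripper_force: 60.0
```

Request:
pendant --offsets "0,0,0.04,0,0,0;0,0,0.04,0,0,0;0,0,0,0,0,0"

```text
time_s: 8.3
ee_pos: [501.3, -174.1, 29.5]
ee_rot: [180.0, 0.1, 135.0]
force: [2.9, 1.0, 0.3]
gripper_width: 17.2
gripper_force: 60.0
```

Converted, 1 mm is 0.02.

Request:
pendant --offsets "0,0,0.02,0,0,0;0,0,0,0,0,0;0,0,0,0,0,0"

```text
time_s: 8.6
ee_pos: [501.4, -174.2, 28.8]
ee_rot: [180.0, 0.1, 135.0]
force: [3.6, 0.9, 2.9]
gripper_width: 17.7
gripper_force: 60.0
```

Request:
pendant --offsets "0,0,0,0,0,0;0,0,0,0,0,0;0,0,0,0,0,0;0,0,-0.04,0,0,0" --jaw 34 --grip_n 40

```text
time_s: 9.0
ee_pos: [499.5, -173.7, 30.0]
ee_rot: [-179.9, -0.1, 135.0]
force: [-0.4, -0.3, 0.5]
gripper_width: 33.7
gripper_force: 0.0
```

Request:
pendant --offsets "0,0,-0.2,0,0,0;0,0,-0.4,0,0,0;0,0,-0.6,0,0,0;0,0,-0.6,0,0,0;0,0,0,0,0,0;0,0,0,0,0,0"

```text
time_s: 9.6
ee_pos: [500.7, -174.0, 121.5]
ee_rot: [180.0, 0.1, 135.0]
force: [0.6, -0.7, -0.8]
gripper_width: 34.2
gripper_force: 0.0
```

```bash
python3 - <<'E'
from h import *
s=state();print(s['ee_pos'],s['ee_rot'])
np.save('w5.npy',camera_model('wrist')['T']);f=grab_frame('wrist');g=grab_frame('scene');h=grab_frame('side')
cv2.imwrite('pics/w5.png',f);cv2.imwrite('pics/s5.png',g);cv2.imwrite('pics/d5.png',h)
cv2.imwrite('pics/v6.png',np.vstack([cv2.resize(f[60:270,190:440],(800,300)),cv2.resize(g[222:312,300:480],(600,300)) if 0 else cv2.copyMakeBorder(cv2.resize(g[222:312,300:480],(600,300)),0,0,0,200,0)]))
E
```

```text
[ 500.65251648 -173.96664997  121.53148329] [1.79959204e+02 8.23401407e-02 1.35016349e+02]
```

View pics/v6.png

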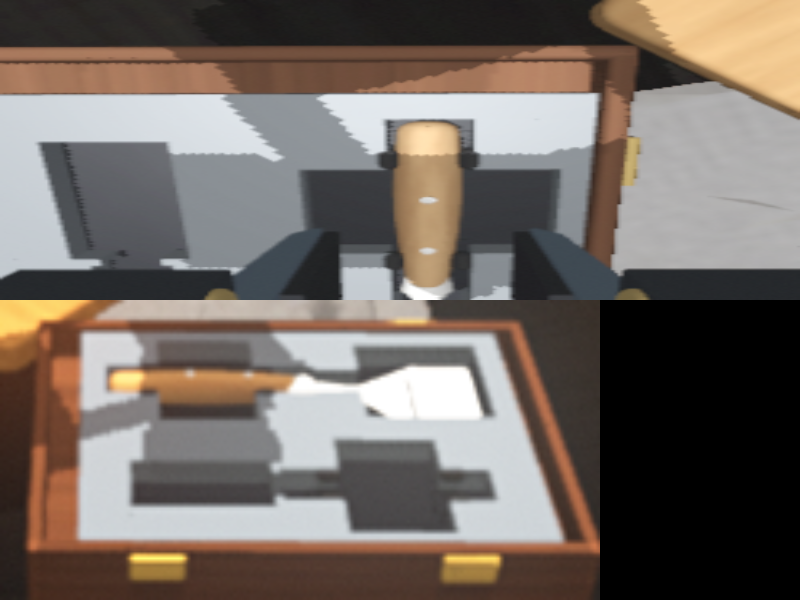

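Both views show the slicer in its cutout, head and handle inside the edges. Next I press over each bead pair with closed fingers.

Request:
pendant --offsets "0.66,0.02,0.4,0,0,0;0,0,0.6,0,0,0;0,0,0.2,0,0,0;0,0,0,0,0,0;0,0,0,0,0,0;0,0,0,0,0,0;0,0,0,0,0,0" --jaw 0 --grip_n 20

```text
time_s: 10.45
ee_pos: [478.8, -150.3, 61.5]
ee_rot: [179.9, 0.1, 135.0]
force: [-0.4, 0.5, 0.1]
gripper_width: 0.5
gripper_force: 0.0
```

Request:
pendant --offsets "0,0,0.1,0,0,0;0,0,0.1,0,0,0;0,0,0.08,0,0,0;0,0,0,0,0,0;0,0,0,0,0,0"

```text
time_s: 10.95
ee_pos: [477.8, -149.8, 46.4]
ee_rot: [-180.0, -0.0, 135.0]
force: [1.3, -1.4, 0.5]
gripper_width: 0.4
gripper_force: 0.0
```

Converted, 1 mm is 0.02.

Request:
pendant --offsets "0,0,0.02,0,0,0;0,0,0.02,0,0,0;0,0,0,0,0,0"

```text
time_s: 11.25
ee_pos: [478.0, -149.9, 45.7]
ee_rot: [180.0, 0.0, 135.0]
force: [-2.3, 2.0, 8.5]
gripper_width: 0.6
gripper_force: 4.6
```

Request:
pendant --offsets "0,0,0.02,0,0,0;0,0,0,0,0,0;0,0,0,0,0,0"

```text
time_s: 11.55
ee_pos: [478.1, -149.9, 45.5]
ee_rot: [180.0, 0.1, 135.0]
force: [-3.5, 2.2, 15.3]
gripper_width: 0.2
gripper_force: 7.7
```

Converted, 1.2 mm is 0.024.

Request:
pendant --offsets "0,0,0.024,0,0,0;0,0,0,0,0,0;0,0,0,0,0,0"

```text
time_s: 11.85
ee_pos: [478.1, -149.9, 45.3]
ee_rot: [180.0, 0.1, 135.0]
force: [-6.0, 2.6, 23.4]
gripper_width: 0.3
gripper_force: 11.7
```

Request:
pendant --offsets "0,0,-0.2,0,0,0;-0.68,0,0,0,0,0;-0.68,0,0,0,0,0;0,0,0.1,0,0,0;0,0,0.07,0,0,0;0,0,0,0,0,0;0,0,0,0,0,0"

```text
time_s: 12.55
ee_pos: [527.7, -199.3, 45.6]
ee_rot: [179.9, 0.4, 135.1]
force: [1.8, -5.0, 6.1]
gripper_width: 0.4
gripper_force: 3.4
```

Request:
pendant --offsets "0,0,0.03,0,0,0;0,0,0,0,0,0;0,0,0,0,0,0"

```text
time_s: 12.85
ee_pos: [527.7, -199.4, 45.3]
ee_rot: [179.9, 0.4, 135.1]
force: [0.4, -4.1, 14.2]
gripper_width: 0.5
gripper_force: 7.3
```

Request:
pendant --offsets "0,0,0.024,0,0,0;0,0,0,0,0,0;0,0,0,0,0,0"

```text
time_s: 13.15
ee_pos: [527.8, -199.4, 45.2]
ee_rot: [179.9, 0.4, 135.1]
force: [-0.6, -3.5, 21.4]
gripper_width: 0.5
gripper_force: 10.5
```

Request:
pendant --offsets "0,0,-0.2,0,0,0;0.68,0,0,0,0,0;0.68,0,0,0,0,0;0,0,0.1,0,0,0;0,0,0.08,0,0,0;0,0,0.04,0,0,0;0,0,0,0,0,0;0,0,0,0,0,0"

```text
time_s: 13.95
ee_pos: [473.0, -146.5, 44.6]
ee_rot: [-179.9, -0.6, 135.0]
force: [-19.0, 13.2, 51.3]
gripper_width: 0.9
gripper_force: 26.1
```

Request:
pendant --offsets "0,0,0.02,0,0,0;0,0,0,0,0,0;0,0,0,0,0,0"

```text
time_s: 14.25
ee_pos: [473.0, -146.4, 44.5]
ee_rot: [-179.9, -0.6, 135.0]
force: [-20.5, 15.0, 59.3]
gripper_width: 0.9
gripper_force: 29.7
```

Converted, -45 mm is -0.9, -20 mm is -0.4.

Request:
pendant --offsets "0,0,-0.4,0,0,0;0,0,-0.9,0,0,0;0,0,-0.9,0,0,0;0,0,-0.9,0,0,0"

```text
time_s: 14.65
ee_pos: [477.3, -149.5, 195.4]
ee_rot: [-180.0, -0.1, 135.0]
force: [1.2, -1.0, 0.3]
gripper_width: 0.6
gripper_force: 0.0
```

Request:
pendant --offsets "0.326,0.916,0,0,0,0;0.326,0.916,0,0,0,0;0.326,0.916,0,0,0,0;0.326,0.916,0,0,0,0;0.326,0.916,0,0,0,0;0.326,0.916,0,0,0,0;0.326,0.916,0,0,0,0;0.326,0.916,0,0,0,0" --jaw 45 --grip_n 25

```text
time_s: 15.45
ee_pos: [644.9, 203.4, 193.4]
ee_rot: [-179.9, -0.0, 135.0]
force: [1.4, -0.4, 0.0]
gripper_width: 44.9
gripper_force: 0.0
```

Request:
pendant --offsets "0,0,0,0,0,-2.075;0,0,0,0,0,-2.075;0,0,0,0,0,-2.075;0,0,0,0,0,-2.075;0,0,0,0,0,-2.075;0,0,0,0,0,-2.075;0,0,0,0,0,-2.05;0,0,0,0,0,0"

```text
time_s: 16.25
ee_pos: [644.3, 201.5, 193.4]
ee_rot: [180.0, -0.1, -167.0]
force: [0.8, -0.6, -0.2]
gripper_width: 45.0
gripper_force: 0.0
```

Request:
pendant --offsets "0,0,0,0,0,0;0,0,0,0,0,0"

```text
time_s: 16.45
ee_pos: [644.6, 201.5, 193.9]
ee_rot: [180.0, -0.0, -167.1]
force: [0.4, 0.2, 0.5]
gripper_width: 45.3
gripper_force: 0.0
```

```bash
python3 - <<'E'
from h import *
np.save('w6.npy',camera_model('wrist')['T']);f=grab_frame('wrist');cv2.imwrite('pics/w6.png',f);cv2.imwrite('pics/s6.png',grab_frame('scene'))
cv2.imwrite('pics/w6b.png',cv2.resize(f[0:300,140:540],(800,600),interpolation=cv2.INTER_CUBIC))
E
```

```text
(no output)
```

View pics/w6b.png

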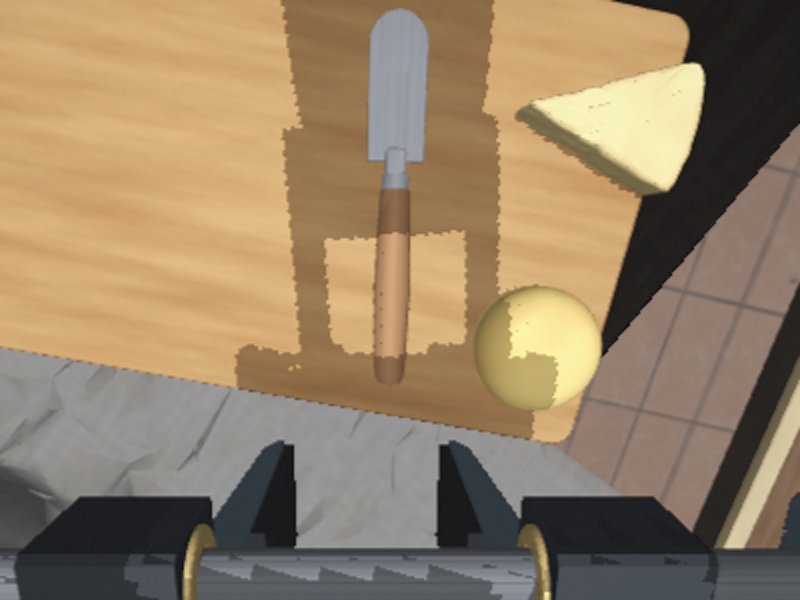

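View (crop scale 2): blade tip (400,10), handle from (395.5,188) to butt (389,383), round cheese left edge at col 475, clear of the fingers at the belly row of ~288. That was my last picture, and in fact one over the limit of 10. I'll use numbers only from here.

```bash
python3 - <<'E'
from h import *
m=camera_model('wrist');m['T']=np.load('w6.npy')
c=lambda *p:np.array(p,float)/2+[140,0]
b=ray(c([389,383],[390.5,360],[395.5,200]),m,41);t=ray(c([400,10],[398,100]),m,33);print(b.round(1),t.round(1))
for d in (t[0]-b[0],b[2]-b[1]): print(np.degrees(np.arctan2(d[1],d[0])),np.linalg.norm(d[:2]))
d=(t[0]-b[0])[:2];u=d/np.linalg.norm(d);p=b[0,:2]+51*u;print('belly',p,t[0,:2]-139*u)
delta(list(p)+[33],np.degrees(np.arctan2(u[1],u[0])))
E
```

```text
[[644.7 215.7  41. ]
 [631.4 213.4  41. ]
 [547.2 195.7  41. ]] [[459.5 176.9  33. ]
 [499.  185.6  33. ]]
-168.18034858068637 189.22232478063185
-168.1431838481857 86.06812836061663
belly [594.82755642 205.25397236] [595.58874275 205.41326495]
tool d [ 47.7  14.9 161.1] pos [644.7 201.4 194.1] rot [ 1.8000e+02 -1.0000e-02 -1.6705e+02]
rotvec [ 0.   -0.01  1.13] d after turn [ 48.   13.9 161.1]
```

Converted, 45 mm is 0.9, 24 mm is 0.48, 1.1 degrees is 0.275.

Request:
pendant --offsets "0,0,0,0,0,0.275;0.48,0.14,0,0,0,0;0.48,0.14,0,0,0,0;0,0,0.9,0,0,0;0,0,0.9,0,0,0;0,0,0,0,0,0;0,0,0,0,0,0" --jaw 40

```text
time_s: 17.25
ee_pos: [595.1, 205.3, 104.6]
ee_rot: [180.0, -0.0, -168.1]
force: [-0.1, 1.6, 0.5]
gripper_width: 40.0
gripper_force: 0.0
```

```bash
python3 -c "
from h import *
delta([595.2,205.3,33],-168.2)"
```

```text
tool d [-0.1 -0.  71.6] pos [595.1 205.3 104.6] rot [ 1.8000e+02 -3.0000e-02 -1.6813e+02]
rotvec [ 0.   -0.03  0.07] d after turn [-0.1 -0.  71.6]
```

Request:
pendant --offsets "0,0,0.6,0,0,0;0,0,0.5,0,0,0;0,0,0.326,0,0,0;0,0,0,0,0,0;0,0,0,0,0,0"

```text
time_s: 17.75
ee_pos: [596.8, 205.8, 35.3]
ee_rot: [180.0, 0.2, -168.1]
force: [0.5, 0.5, 1.0]
gripper_width: 40.2
gripper_force: 0.0
```

Request:
pendant --offsets "0,0,0,0,0,0;0,0,0,0,0,0;0,0,0,0,0,0;0,0,0,0,0,0;0,0,0,0,0,0;0,0,0,0,0,0;0,0,0,0,0,0" --jaw 10 --grip_n 30

```text
time_s: 18.45
ee_pos: [595.6, 205.5, 34.0]
ee_rot: [180.0, 0.1, -168.1]
force: [0.2, -0.3, 5.8]
gripper_width: 18.8
gripper_force: 30.0
```

The manual's scale: shifts go in shares of 50 mm and turns go in units of 4 degrees. Converting my numbers, -45 mm is -0.9, -43.7 mm is -0.874.

Request:
pendant --offsets "0,0,-0.7,0,0,0;0,0,-0.9,0,0,0;0,0,-0.9,0,0,0;0.344,-0.874,0,0,0,0;0.344,-0.874,0,0,0,0;0.344,-0.874,0,0,0,0;0.344,-0.874,0,0,0,0;0.344,-0.874,0,0,0,0"

```text
time_s: 19.25
ee_pos: [554.8, -27.9, 157.5]
ee_rot: [180.0, -0.1, -168.1]
force: [1.6, -0.1, -0.4]
gripper_width: 18.7
gripper_force: 30.0
```

Request:
pendant --offsets "0.344,-0.874,0,0,0,0;0.344,-0.874,0,0,0,0;0.344,-0.874,0,0,0,0;0.344,-0.874,0,0,0,0;0.344,-0.874,0,0,0,0;0.344,-0.874,0,0,0,0;0,0,0,0,0,2.025;0,0,0,0,0,2.025"

```text
time_s: 20.05
ee_pos: [507.9, -305.6, 157.0]
ee_rot: [179.9, -0.1, 175.2]
force: [-0.3, 0.2, -1.6]
gripper_width: 18.7
gripper_force: 30.0
```

Request:
pendant --offsets "0,0,0,0,0,2.025;0,0,0,0,0,2.025;0,0,0,0,0,2.025;0,0,0,0,0,2.025;0,0,0,0,0,2.025;0,0,0,0,0,0;0,0,0,0,0,0;0,0,0,0,0,0"

```text
time_s: 20.85
ee_pos: [508.8, -304.1, 157.7]
ee_rot: [-180.0, -0.0, 135.3]
force: [-0.5, -0.9, -0.9]
gripper_width: 18.9
gripper_force: 30.0
```

```bash
python3 - <<'E'
from h import *
y=np.radians(-44.81);ex=np.array([np.cos(y),np.sin(y)]);ey=np.array([-ex[1],ex[0]])
delta(list(574.7*ex+142.5*ey)+[58],135.2)
E
```

```text
tool d [ 0.6 -0.3 99.7] pos [ 508.8 -304.1  157.7] rot [-1.7999e+02 -3.0000e-02  1.3533e+02]
rotvec [-0.01 -0.03  0.13] d after turn [ 0.6 -0.3 99.7]
```

Converted, 45 mm is 0.9, 40 mm is 0.8.

Request:
pendant --offsets "0,0,0.9,0,0,0;0,0,0.8,0,0,0;0,0,0.22,0,0,0;0,0,0,0,0,0;0,0,0,0,0,0;0,0,0,0,0,0"

```text
time_s: 21.45
ee_pos: [510.4, -305.1, 64.1]
ee_rot: [179.9, 0.2, 135.2]
force: [0.6, -0.7, -1.3]
gripper_width: 18.6
gripper_force: 30.0
```

```bash
python3 - <<'E'
from h import *
y=np.radians(-44.81);ex=np.array([np.cos(y),np.sin(y)]);ey=np.array([-ex[1],ex[0]])
m=camera_model('wrist');np.save('w7.npy',m['T']);s=state()
delta(list(574.7*ex+142.5*ey)+[41],135.2)
f=grab_frame('wrist');cv2.imwrite('pics/w7.png',f)
zb=s['ee_pos'][2]-3.6+3
def pt(a,b,z): return np.r_[a*ex+b*ey,z]
def prof(A,B,n):
    P=np.array([A+(B-A)*t for t in np.linspace(0,1,n)]);q=proj(P,m).astype(np.float32)
    return cv2.remap(f,q[:,0].reshape(1,-1),q[:,1].reshape(1,-1),cv2.INTER_LINEAR)[0].astype(int)
print('zb',zb, 'tip px',proj(pt(435.7,142.5,zb),m))
print('axial z=42 ex 425..445'); print(prof(pt(415,142.5,42),pt(445,142.5,42),31).tolist())
for e in (450,475): print('lateral ex',e,'at blade z, ey 117..168');print(prof(pt(e,117.5,zb),pt(e,167.5,zb),51).tolist())
print('lateral ex 435 z42');print(prof(pt(435,117.5,42),pt(435,167.5,42),51).tolist())
E
```

```text
tool d [ 2.5 -0.8 23.1] pos [ 510.4 -305.1   64.1] rot [179.94   0.24 135.23]
rotvec [0.06 0.24 0.03] d after turn [ 2.4 -0.8 23.1]
zb 63.53386075800989 tip px [[322.33286996 -10.22326719]]
axial z=42 ex 425..445
[[0, 0, 0], [0, 0, 0], [0, 0, 0], [0, 0, 0], [0, 0, 0], [0, 0, 0], [0, 0, 0], [0, 0, 0], [0, 0, 0], [0, 0, 0], [0, 0, 0], [0, 0, 0], [0, 0, 0], [0, 0, 0], [0, 0, 0], [0, 0, 0], [0, 0, 0], [0, 0, 0], [124, 119, 117], [190, 182, 179], [190, 183, 179], [191, 184, 180], [191, 184, 180], [192, 184, 180], [192, 184, 181], [193, 185, 182], [193, 185, 182], [193, 186, 183], [194, 186, 183], [194, 187, 183], [195, 187, 184]]
lateral ex 450 at blade z, ey 117..168
[[154, 149, 144], [155, 149, 144], [155, 150, 144], [154, 150, 144], [155, 150, 145], [155, 150, 145], [155, 150, 145], [156, 151, 145], [156, 150, 145], [127, 122, 117], [92, 88, 84], [177, 170, 167], [193, 185, 182], [193, 185, 182], [194, 186, 183], [191, 184, 181], [187, 180, 177], [190
[... 1633 characters left out ...]
], [83, 80, 76], [82, 79, 75], [82, 79, 75], [83, 80, 76], [82, 79, 76], [93, 90, 86], [151, 146, 142], [181, 174, 170], [186, 179, 175], [189, 182, 178], [189, 181, 177], [189, 181, 177], [190, 181, 178], [191, 183, 179], [192, 184, 181], [190, 183, 179], [190, 183, 179], [190, 183, 179], [190, 182, 179], [191, 183, 179], [192, 184, 180], [192, 185, 181], [191, 183, 181], [189, 182, 178], [189, 181, 178], [190, 182, 180], [192, 183, 181], [181, 174, 171], [131, 125, 123], [82, 80, 76], [82, 79, 76], [82, 79, 75], [82, 79, 75], [82, 79, 75], [122, 117, 112], [153, 148, 143], [155, 150, 144], [155, 150, 144], [155, 150, 144], [155, 150, 145], [154, 149, 144], [155, 150, 144], [154, 150, 144]]
```

Request:
pendant --offsets "0,0,0,0,0,0;0,0,0,0,0,0;0,0,0,0,0,0"

```text
time_s: 21.8
ee_pos: [509.1, -304.3, 62.4]
ee_rot: [180.0, 0.0, 135.2]
force: [0.7, 0.5, -1.5]
gripper_width: 19.2
gripper_force: 30.0
```

```bash
python3 - <<'E'
from h import *
y=np.radians(-44.81);ex=np.array([np.cos(y),np.sin(y)]);ey=np.array([-ex[1],ex[0]])
for i in range(3):
    delta(list(575*ex+142.5*ey)+[58]); 
    f=grab_frame('scene')
m=camera_model('scene');cv2.imwrite('pics/s7.png',f);T=state()['ee_pos'][2]
for o in (0,):
  P=np.array([np.r_[a*ex+142.5*ey,T-3.6+2] for a in np.arange(425,450,1.)]);q=proj(P,m).astype(np.float32)
  v=cv2.remap(f,q[:,0].reshape(1,-1),q[:,1].reshape(1,-1),cv2.INTER_LINEAR)[0].astype(int)
  print([(int(a),x) for a,x in zip(np.arange(425,450),v.tolist())])
g=cv2.imread('pics/s5.png')
P=np.array([np.r_[a*ex+142.5*ey,42] for a in np.arange(425,445,1.)]);q=proj(P,m).astype(np.float32)
print([(int(a),x) for a,x in zip(np.arange(425,445),cv2.remap(g,q[:,0].reshape(1,-1),q[:,1].reshape(1,-1),cv2.INTER_LINEAR)[0].tolist())])
E
```

```text
tool d [ 0.6 -0.4  4.4] pos [ 509.1 -304.3   62.4] rot [1.7999e+02 4.0000e-02 1.3522e+02]
tool d [ 0.5 -0.4  4.2] pos [ 509.  -304.2   62.2] rot [1.7999e+02 2.0000e-02 1.3522e+02]
tool d [ 0.5 -0.4  4.1] pos [ 509.  -304.2   62.1] rot [1.7999e+02 1.0000e-02 1.3522e+02]
[(425, [129, 127, 130]), (426, [127, 126, 130]), (427, [126, 126, 130]), (428, [128, 127, 131]), (429, [129, 127, 131]), (430, [128, 127, 130]), (431, [127, 126, 130]), (432, [126, 126, 129]), (433, [129, 128, 131]), (434, [135, 133, 136]), (435, [150, 147, 150]), (436, [168, 163, 166]), (437, [187, 181, 183]), (438, [189, 182, 186]), (439, [186, 180, 184]), (440, [183, 177, 181]), (441, [180, 174, 178]), (442, [180, 174, 178]), (443, [180, 174, 179]), (444, [180, 173, 179]), (445, [180, 174, 178]), (446, [179, 175, 178]), (447, [180, 175, 178]), (448, [180, 175, 178]), (449, [180, 176, 179])]
[(425, [215, 212, 208]), (426, [214, 211, 207]), (427, [214, 211, 207]), (428, [215, 212, 208]), (429, [216, 213, 208]), (430, [216, 213, 208]), (431, [211, 208, 203]), (432, [202, 199, 194]), (433, [177, 173, 170]), (434, [146, 142, 141]), (435, [114, 112, 113]), (436, [88, 88, 91]), (437, [82, 81, 85]), (438, [79, 79, 83]), (439, [80, 80, 84]), (440, [81, 81, 84]), (441, [82, 81, 84]), (442, [82, 81, 85]), (443, [82, 82, 86]), (444, [81, 83, 87])]
```

Request:
pendant --offsets "0,0,0.16,0,0,0;0,0,0.12,0,0,0;0,0,0.08,0,0,0;0,0,0,0,0,0;0,0,0,0,0,0" --grip_n 50

```text
time_s: 22.45
ee_pos: [508.9, -304.1, 43.6]
ee_rot: [-180.0, -0.0, 135.2]
force: [-0.0, -0.2, -0.7]
gripper_width: 18.4
gripper_force: 50.0
```

Request:
pendant --offsets "0,0,0.04,0,0,0;0,0,0.04,0,0,0;0,0,0,0,0,0"

```text
time_s: 22.75
ee_pos: [509.2, -304.4, 40.7]
ee_rot: [180.0, 0.1, 135.2]
force: [-0.8, 1.0, 4.0]
gripper_width: 18.4
gripper_force: 50.0
```

Request:
pendant --offsets "0,0,0.04,0,0,0;0,0,0.04,0,0,0;0,0,0,0,0,0" --grip_n 60

```text
time_s: 23.05
ee_pos: [509.9, -304.8, 38.1]
ee_rot: [180.0, 0.2, 135.2]
force: [-1.6, 1.1, 12.2]
gripper_width: 18.4
gripper_force: 60.0
```

Converted, 2 mm is 0.04.

Request:
pendant --offsets "0,0,0.04,0,0,0;0,0,0.04,0,0,0;0,0,0,0,0,0"

```text
time_s: 23.35
ee_pos: [509.0, -303.9, 31.6]
ee_rot: [180.0, -0.0, 135.2]
force: [-0.1, 1.3, -1.5]
gripper_width: 18.5
gripper_force: 60.0
```

Request:
pendant --offsets "0,0,0.04,0,0,0;0,0,0,0,0,0;0,0,0,0,0,0"

```text
time_s: 23.65
ee_pos: [508.8, -303.8, 30.3]
ee_rot: [180.0, -0.1, 135.2]
force: [-0.6, 1.2, 4.5]
gripper_width: 18.1
gripper_force: 60.0
```

Request:
pendant --offsets "0,0,0,0,0,0;0,0,0,0,0,0;0,0,0,0,0,0;0,0,-0.04,0,0,0;0,0,-0.3,0,0,0;0,0,-0.5,0,0,0" --jaw 34 --grip_n 20

```text
time_s: 24.25
ee_pos: [507.8, -303.5, 70.7]
ee_rot: [-179.9, -0.2, 135.2]
force: [0.9, -0.3, -0.4]
gripper_width: 34.3
gripper_force: 0.0
```

Request:
pendant --offsets "-0.68,0,0,0,0,0;0,0,0,0,0,0;0,0,0,0,0,0;0,0,0,0,0,0;0,0,0,0,0,0;0,0,0,0,0,0" --jaw 0 --grip_n 20

```text
time_s: 24.85
ee_pos: [532.6, -327.6, 71.7]
ee_rot: [-180.0, -0.1, 135.2]
force: [-0.7, -0.3, 0.5]
gripper_width: 0.3
gripper_force: 0.0
```

```bash
python3 -c "
from h import *
y=np.radians(-44.81);ex=np.array([np.cos(y),np.sin(y)]);ey=np.array([-ex[1],ex[0]])
delta(list(608.7*ex+142.5*ey)+[46])"
```

```text
tool d [-0.  -0.4 25.7] pos [ 532.6 -327.6   71.7] rot [-1.7999e+02 -5.0000e-02  1.3523e+02]
```

Request:
pendant --offsets "0,0,0.3,0,0,0;0,0,0.12,0,0,0;0,0,0.08,0,0,0;0,0,0,0,0,0;0,0,0,0,0,0;0,0,0,0,0,0"

```text
time_s: 25.45
ee_pos: [533.4, -328.3, 47.4]
ee_rot: [180.0, 0.0, 135.2]
force: [-0.4, 0.0, 0.3]
gripper_width: 0.7
gripper_force: 0.0
```

Request:
pendant --offsets "0,0,0.02,0,0,0;0,0,0.02,0,0,0;0,0,0,0,0,0;0,0,0,0,0,0"

```text
time_s: 25.85
ee_pos: [533.3, -328.2, 45.3]
ee_rot: [180.0, 0.0, 135.2]
force: [0.2, 0.0, 2.8]
gripper_width: 0.7
gripper_force: 1.2
```

Converted, 1.5 mm is 0.03.

Request:
pendant --offsets "0,0,0.03,0,0,0;0,0,0,0,0,0;0,0,0,0,0,0"

```text
time_s: 26.15
ee_pos: [533.4, -328.3, 45.0]
ee_rot: [180.0, 0.1, 135.2]
force: [-2.0, 1.4, 8.3]
gripper_width: 0.7
gripper_force: 4.3
```

Request:
pendant --offsets "0,0,0.024,0,0,0;0,0,0,0,0,0;0,0,0,0,0,0"

```text
time_s: 26.45
ee_pos: [533.5, -328.3, 44.8]
ee_rot: [180.0, 0.1, 135.2]
force: [-2.6, 1.3, 14.7]
gripper_width: 0.8
gripper_force: 6.9
```

Converted, 1.3 mm is 0.026.

Request:
pendant --offsets "0,0,0.026,0,0,0;0,0,0,0,0,0;0,0,0,0,0,0"

```text
time_s: 26.75
ee_pos: [533.6, -328.3, 44.7]
ee_rot: [180.0, 0.1, 135.2]
force: [-3.8, 3.2, 20.8]
gripper_width: 0.7
gripper_force: 9.7
```

Request:
pendant --offsets "0,0,-0.28,0,0,0;0.68,0,0,0,0,0;0.68,0,0,0,0,0;0,0,0,0,0,0;0,0,0.12,0,0,0;0,0,0.08,0,0,0;0,0,0,0,0,0;0,0,0,0,0,0"

```text
time_s: 27.55
ee_pos: [485.7, -280.9, 45.2]
ee_rot: [180.0, 0.0, 135.2]
force: [-1.3, 3.4, 6.6]
gripper_width: 0.4
gripper_force: 2.9
```

Request:
pendant --offsets "0,0,0.03,0,0,0;0,0,0,0,0,0;0,0,0,0,0,0"

```text
time_s: 27.85
ee_pos: [485.8, -280.9, 44.9]
ee_rot: [180.0, 0.1, 135.2]
force: [-4.4, 3.0, 14.7]
gripper_width: 0.5
gripper_force: 6.8
```

Converted, 1.3 mm is 0.026.

Request:
pendant --offsets "0,0,0.026,0,0,0;0,0,0,0,0,0;0,0,0,0,0,0"

```text
time_s: 28.15
ee_pos: [485.8, -280.9, 44.8]
ee_rot: [180.0, 0.1, 135.2]
force: [-5.5, 4.5, 21.9]
gripper_width: 0.4
gripper_force: 10.3
```

Request:
pendant --offsets "0,0,-0.28,0,0,0;-0.68,0,0,0,0,0;-0.68,0,0,0,0,0;0,0,0,0,0,0;0,0,0.12,0,0,0;0,0,0.08,0,0,0;0,0,0,0,0,0;0,0,0,0,0,0"

```text
time_s: 28.95
ee_pos: [532.3, -327.4, 45.6]
ee_rot: [-180.0, -0.1, 135.2]
force: [-0.6, -0.0, 0.7]
gripper_width: 0.5
gripper_force: 0.0
```

Request:
pendant --offsets "0,0,0.03,0,0,0;0,0,0,0,0,0;0,0,0,0,0,0"

```text
time_s: 29.25
ee_pos: [532.5, -327.5, 45.1]
ee_rot: [-180.0, -0.1, 135.2]
force: [-1.4, 2.0, 5.3]
gripper_width: 0.4
gripper_force: 2.5
```

Request:
pendant --offsets "0,0,0.04,0,0,0;0,0,0,0,0,0;0,0,0,0,0,0"

```text
time_s: 29.55
ee_pos: [532.6, -327.5, 44.8]
ee_rot: [180.0, -0.0, 135.2]
force: [-4.0, 3.0, 14.1]
gripper_width: 0.6
gripper_force: 6.9
```

Request:
pendant --offsets "0,0,-0.7,0,0,0;0.64,0.58,0,0,0,0;0.64,0.58,0,0,0,0;0.64,0.6,0,0,0,0;0,0,0,0,0,0;0,0,0.3,0,0,0;0,0,0.16,0,0,0;0,0,0,0,0,0"

```text
time_s: 30.35
ee_pos: [525.9, -198.1, 53.2]
ee_rot: [-179.9, -0.2, 135.2]
force: [-0.1, 0.4, 0.2]
gripper_width: 0.7
gripper_force: 0.0
```

Request:
pendant --offsets "0,0,0.1,0,0,0;0,0,0.06,0,0,0;0,0,0,0,0,0;0,0,0,0,0,0"

```text
time_s: 30.75
ee_pos: [527.0, -198.3, 46.7]
ee_rot: [180.0, 0.0, 135.2]
force: [0.2, 0.8, 0.3]
gripper_width: 0.4
gripper_force: 0.0
```

Converted, 1.5 mm is 0.03.

Request:
pendant --offsets "0,0,0.03,0,0,0;0,0,0.03,0,0,0;0,0,0,0,0,0;0,0,0,0,0,0"

```text
time_s: 31.15
ee_pos: [527.3, -198.3, 45.4]
ee_rot: [180.0, 0.1, 135.2]
force: [-2.8, 0.1, 9.5]
gripper_width: 0.4
gripper_force: 5.2
```

Request:
pendant --offsets "0,0,0.04,0,0,0;0,0,0,0,0,0;0,0,0,0,0,0"

```text
time_s: 31.45
ee_pos: [527.4, -198.3, 45.2]
ee_rot: [180.0, 0.1, 135.2]
force: [-5.1, 1.4, 21.7]
gripper_width: 0.2
gripper_force: 10.6
```

Request:
pendant --offsets "0,0,-0.4,0,0,0;0,0,-0.8,0,0,0;0,0,-0.8,0,0,0;0,0,-0.8,0,0,0;0,0,0,0,0,0;0,0,0,0,0,0;0,0,0,0,0,0"

```text
time_s: 32.15
ee_pos: [526.0, -197.6, 180.3]
ee_rot: [-179.9, -0.1, 135.2]
force: [0.8, -0.5, 0.6]
gripper_width: 0.5
gripper_force: 0.0
```

```bash
python3 -c "
from workcell import *
print(job_done())"
```

```text
the job is handed in; nothing more can be done
None
```

Both tools are in their own cutouts and pressed over both bead pairs (about 14–24 N, level by touch), handed in at 32 s with the cheeses not touched; one repeat press on the slicer's butt reached 59 N by mistake, I viewed 11 pictures instead of the allowed 10, and I took no final picture.

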